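Hang the vacuum gauge on its latching hook

TASK

Pick up the vacuum gauge standing on the bench and hang it on the bracket's upturned hook with its dial facing outward, away from the post, regrasping it first if you need to. Keep hold of it and press it gently down, by feel, until it is fully home and the spring catch has snapped over its hanging bar, then let go. Never push or knock it hard against the bracket, do not tip it over, and leave the other things where they are.

Things in the scene. Friction and masses are not known exactly. Their poses are not given: they have to be found in the camera images.
- gauge: Loose vacuum gauge, 0.25 kg, standing on two skids, any yaw. Origin at the skids' underside, below the hanging bar's middle; +x the way the dial looks, z up. Steel case 64 mm across, x 15 to 39 mm, centre z 38. Skids x -3 to 39, 18 to 26 mm either side of the middle, z 0 to 10. Top of all 124 mm. A shelf under the grip: x -8 to 30, y -15 to 15, z 88 to 94.
- dial (a point): Centre of the gauge's white dial with black marks and a needle, on the front of the case: gauge frame (39, 0, 38) mm.
- bar (a point): Middle of the underside of the gauge's hanging bar, gauge frame (0, 0, 40) mm. The bar runs along y behind the case: 6 mm thick (x), 8 mm high, 28 mm long; a cheek 4 mm thick at each end joins it to the case, leaving an upright eye 12 mm (x) by 20 mm (y) between bar and case.
- grip (a point): Middle of the grey grip block on top of the gauge, gauge frame (12, 0, 110) mm: 16 mm in x, 30 mm in y, z 94 to 124 mm. Best held across its 30 mm width (fingers left and right, tool down) with a firm 30 to 50 N; nothing stands beside it there, also when the gauge hangs.
- bracket: Fixed steel base 130 x 110 x 12 mm with a post (30 mm wide, x -23 to -9, top z 150 mm) carrying the hook head. Origin on the bench under the front face (x = 0) of the head's back plate; +x outward (the dial must look this way), z up. The head is clamped anywhere in a 30 mm range, NOT measured: the free spring pad's top is 96 to 126 mm above the bench, to be found by feel.
- slot (a point): On the hook slot's centre line, bracket frame (5.5, 0, 150) mm, fixed to the post (does not tell the head's height). The bar goes down here, yaw as the bracket's, between back plate (x -8 to 0, 60 mm wide, top 42 mm above the free pad, upper 10 mm leaning back) and hook tongue (x 10 to 16, y -7 to 7, tapering to x 13.5 to 16.5 at its top, 38 mm above the free pad), which enters the eye.
- catch (a joint): Black spring catch in the back plate, 0 m when out, grows to 0.0075 as the bar pushes it in. Heights over the free pad: ramp from 20 down to 7 mm, lip underside 4 mm. The bar pushes it aside with about 5 to 12 N; it snaps out over the bar's top once the bar's underside is about 4 mm below the free pad's top.
- pad (a joint): Spring pad at the bottom of the hook slot, under the bar: 0 m free, 0.008 m at its hard stop, where the force climbs steeply. Spring force 5 N at 0, 9 N at 0.008 m, more than the gauge's weight. It stays at about 0.004 m once the gauge is latched, held up against the catch. A push of 10 to 15 N is plenty; all contact on the bracket, the catch's sideways push included, must stay under 35 N.
- sample_bottle: Bystander: clear bottle, 52 mm across, 110 mm tall; origin under its middle. Leave it alone.
- filter_holder: Bystander: white disc-shaped filter holder, 48 mm across, 32 mm tall; origin under its middle. Leave it alone.
- tube_clamp: Bystander: steel ring, 36 mm across, 12 mm tall; origin under its middle. Leave it alone.
- wrench: Bystander: wrench 150 mm long; origin under its middle. Leave it alone.
- beaker: Bystander: clear beaker, 68 mm across, 85 mm tall; origin under its middle. Leave it alone.
- vial: Bystander: small jar, 28 mm across, 55 mm tall; origin under its middle. Leave it alone.
- carton: Bystander: cardboard carton 90 x 120 x 60 mm; origin under its middle. Leave it alone.
Mind the look-alikes: they are no part of the job. What is shaped like the bracket but brown or pink is not meant.

How it is judged:
On the way, in this order (a step that is already met when the one before it is completed fails the run):
1. the gauge is lifted at least 30 mm off the bench (height (world z) of gauge above 0.03 m), for 0.1 s.
2. the gauge, on the hook and still touched by the fingers, is pressed home on the spring pad (pad at least 4 mm down) (value of joint pad above 0.004 m and contact force between the fingers and gauge above 0.5 N and x of gauge in the frame of bracket between -0.002 and 0.014 m and y of gauge in the frame of bracket between -0.006 and 0.006 m and x of dial in the frame of bracket above 0.034 m and y of dial in the frame of bracket between -0.012 and 0.012 m), for 0.1 s.
At the end, for the whole second after the job is handed in: Gauge hangs released, at rest on the hook, dial outward (dial over 34 mm out from the back plate, within 12 mm of the middle; bar -2 to 14 mm out, within 6 mm of the middle), within 0.2 rad of upright, latched: pad at least 3 mm down (x of gauge in the frame of bracket between -0.002 and 0.014 m and y of gauge in the frame of bracket between -0.006 and 0.006 m and x of dial in the frame of bracket above 0.034 m and y of dial in the frame of bracket between -0.012 and 0.012 m and value of joint pad above 0.003 m and angle between gauge's own z axis and vertical below 0.2 rad and linear speed of gauge below 0.02 m/s and contact force between the fingers and gauge below 0.1 N); the robot touches nothing.
It fails at once if the gauge is pushed or knocked hard against the bracket (more than 35 N) (contact force between gauge and bracket above 35 N).
It fails at once if the gauge is tipped more than 0.7 rad (angle between gauge's own z axis and vertical above 0.7 rad).
It fails at once if another thing on the bench is moved by more than 30 mm (distance of any of sample_bottle, filter_holder, tube_clamp, wrench, beaker, vial, carton from where it was at the start of the episode above 0.03 m).
It also fails if it takes over 64 s, if anything falls off the work surface, if the arm or the gripper's body presses on something with over 40 N, if the wrist force passes 120 N, or if a joint passes its speed limit or range.

ROBOT

A 6-joint arm with a two-finger parallel gripper is mounted at the origin on the work surface. World frame = base frame: x ahead of the robot, y to its left, z up, the work surface at z = 0. Lengths are in m, angles in rad, forces in N, time in s.
With the tool pointing down it reaches from about 0.3 to 0.875 m from the base axis. Payload 6.4 kg.
Tool frame: the origin (TCP) lies between the finger pads; the fingertips stand 25 mm ahead of it and the grasp point (between the pads) lies 6 mm ahead of it; y points along the fingers, x is the direction in which the jaws open and shut, and the axes are right-handed (so a half turn about y gives the same grasp; the last joint's range is limited). The gripper opens to 85 mm and grips with 20 to 120 N. Pads are 22 mm wide; open, the fingers measure 114 mm over their backs; the gripper's body (76 mm by 85 mm) begins 54 mm behind the grasp point. The pads swing forward as they close: fully open they stand 13 mm farther back than shut.
Start: joints at [-1.454, 0.181, 1.607, -0, 1.354, -0.206], TCP at [0.182, -0.545, 0.256] pointing down, gripper open.
Joint ranges: [-2.99, 2.99], [-0.89, 2.07], [0.3, 2.58], [-1.14, 4.28], [0, 2.63], [-3.12, 3.12]. Speed limits (rad/s): [2.57, 2.57, 3.01, 3.14, 3.14, 3.14].

INTERFACE

Orientations are given as a unit quaternion [w, x, y, z].
In Python, from bench import ctrl, vision, ticket, find_in, regions_of, pinpoint gives the robot as it stands.
- The arm moves only by the tool apply_moves, never from a script. Its argument "increments" is a list of rows, each an object of numbers: "x", "y", "z": the shift along the tool's x, y, z in cm; "ax", "ay", "az": the turn, a rotation vector about the tool's x, y, z in rad; "grip": the closure, from 0 (fully open) to 1 (shut). A call has 1 to 12 rows; each row is the pose to reach, as a shift and turn from the pose measured when the call began, along the tool's axes at that moment; what a row does not reach only later rows make up. A row lasts 1/8 s, in which the tool goes at most 62.5 mm and 10.7 degrees, less where a joint would pass 70% of its speed; a pose out of reach is approached as far as the arm can. A call with a gripper value outside its range is refused whole. The fingers move at their own pace and stop on an object; the grip force is fixed at half the most. Time passes only in rows, so rows that repeat a pose let the fingers close. It gives the time, the measured TCP pose, the force and the opening at its end, in the units of the state.
- ctrl.get_obs(): the state, without advancing time (a new reading comes with each control period).
- vision.camera(name): name is "scene" or "top" or "wrist"; returns the picture (480x640x3 uint8, red, green, blue); there is no depth.
- vision.camera_params(name): a dict with "intrinsics" (3x3 intrinsics, pixels), "R" (3x3) and "t" (3): a world point X has camera coordinates R X + t. Camera axes: x right, y down, z forward; pixel columns grow to the right and rows downward; lengths in m; the calibration is good to about 2 mm. A picture is of the moment at which its call begins: read the wrist's pose just before it. camera_params takes no time and is no camera call; for the wrist camera it gives the pose at the moment of the call.
- ticket.hand_in(): hands the job in, once; it reports no verdict.
Trained networks look in the newest picture that a camera, given by its name, has taken for a name from the list of things; names that differ only in an ending like _2 or _b are one class to them, and where a whole thing is asked for, a point or a joint stands for the part that bears it (a point fixed in the world has none). Each returns a list of dicts, best first, with "p" (0 to 1); they miss things now and then, are a little off and sometimes report something else, mostly with a low value. They report only what shows in the picture. A call takes as long as a camera call. They do not tell look-alikes from the thing itself.
- find_in(camera, query): "rect" ([centre column, centre row, width, height] in pixels, round what is visible of it).
- regions_of(camera, query): "mask" (480x640 bool, what is visible of it) and "rect" ([centre column, centre row, width, height] in pixels, round what is visible of it).
- pinpoint(camera, query): "xy" ([column, row] in pixels: a listed point, or the origin of a listed thing).
The state is a dict: "time_s": time; "q": joint angles; "dq": joint speeds; "joint_efforts": joint torques, N m; "eef_pos": TCP position; "eef_rot": TCP orientation; "wrist_force": force on the tool from outside, world axes, zero at the start; "torque": the same for the moment, N m; "opening": opening from 0.0 (shut) to 1.0 (fully open).
Only numpy, scipy, OpenCV 4.12 (cv2) and the standard library are available. Lean on these libraries where they do the work, as an engineer would, in place of code of your own. Each camera call takes 0.05 s, during which the arm holds its last target.

## Working session

There is one attempt and no reset: what is moved stays moved. The work goes in short steps, Python scripts to look and compute and a tool call to move; the robot and the scene stay as the last step left them, time stands still between calls to the robot, and variables do not carry over. Pictures are saved under pics/ and viewed, and the job is handed in when it is done.

Besides the shell and the picture viewer there is one more tool, called after "Request:" as name([rows], argument=value, ...), one row to a line, values as JSON. apply_moves: Moves the arm, as the interface text tells. Its arguments: {"type":"object","properties":{"increments":{"type":"array","items":{"type":"object","properties":{"x":{"type":"number"},"y":{"type":"number"},"z":{"type":"number"},"ax":{"type":"number"},"ay":{"type":"number"},"az":{"type":"number"},"grip":{"type":"number"}}}}},"required":["increments"]}

```bash
mkdir -p pics; ls
cat > h.py <<'E'
import numpy as np,cv2
from bench import ctrl, vision, ticket, find_in, regions_of, pinpoint
from scipy.spatial.transform import Rotation as Rn
def snap(c,fn):
    im=vision.camera(c); cv2.imwrite('pics/'+fn,im[:,:,::-1]); return im
def ray(c,uv,P=None):
    P=P or vision.camera_params(c); K=np.array(P['intrinsics']);R=np.array(P['R']);t=np.array(P['t'])
    d=R.T@np.linalg.solve(K,[uv[0],uv[1],1]); return -R.T@t,d
def atz(c,uv,z,P=None):
    o,d=ray(c,uv,P); return o+d*(z-o[2])/d[2]
def proj(c,X,P=None):
    P=P or vision.camera_params(c); p=np.array(P['intrinsics'])@(np.array(P['R'])@np.array(X)+np.array(P['t'])); return p[:2]/p[2]
def st():
    o=ctrl.get_obs(); q=o['eef_rot']; R=Rn.from_quat([q[1],q[2],q[3],q[0]]).as_matrix()
    return o,np.array(o['eef_pos']),R
E
python3 - <<'E'
from h import *
o,p,R=st();print(o['time_s'],p,R.round(3),o['opening'],o['wrist_force'])
snap('scene','s0.png');snap('top','t0.png')
for c in('top','scene'):
  for n in('gauge','grip','dial','bar','slot','bracket'):
    print(c,n,[(np.round(r['xy'],1).tolist(),round(r['p'],2)) for r in pinpoint(c,n)][:4])
print(ctrl.get_obs()['time_s'])
E
```

```text
pics
0.0 [ 0.18235219 -0.54478414  0.25536693] [[ 0.317 -0.     0.948]
 [-0.948  0.002  0.317]
 [-0.002 -1.     0.   ]] 1.0007307399686258 [-1.58332292 -0.05545993  0.44528916]
top gauge [([255.8, 208.5], 0.83), ([329.6, 159.6], 0.41), ([403.8, 226.9], 0.22)]
top grip [([244.3, 193.9], 0.87), ([405.5, 223.7], 0.58), ([249.7, 206.7], 0.52)]
top dial [([250.2, 186.5], 0.61)]
top bar [([247.9, 206.1], 0.72)]
top slot [([254.5, 272.8], 0.95), ([409.0, 226.0], 0.64), ([442.1, 336.0], 0.61)]
top bracket [([428.1, 331.2], 0.87), ([399.4, 235.6], 0.72), ([261.1, 276.5], 0.56)]
scene gauge [([410.9, 300.9], 0.78), ([337.5, 258.3], 0.23)]
scene grip [([419.0, 274.3], 0.88)]
scene dial [([418.4, 307.8], 0.84), ([416.5, 292.7], 0.17)]
scene bar [([416.3, 289.7], 0.56)]
scene slot [([262.6, 236.7], 0.71), ([405.0, 206.8], 0.68), ([242.8, 173.3], 0.59)]
scene bracket [([393.8, 250.9], 0.91), ([247.0, 216.3], 0.75), ([268.0, 282.1], 0.6)]
0.7
```

View pics/s0.png

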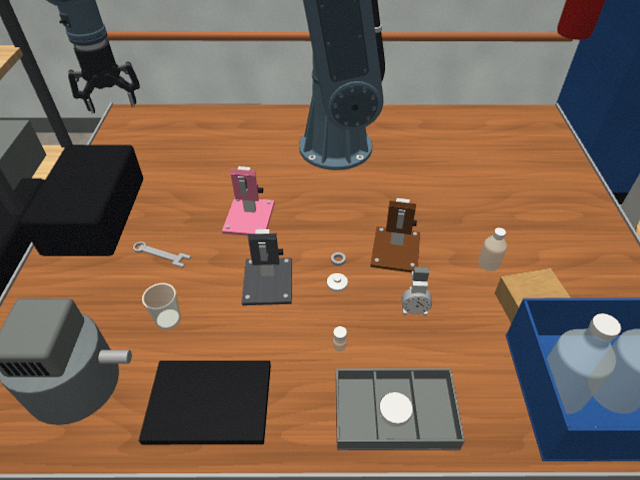

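View pics/t0.png

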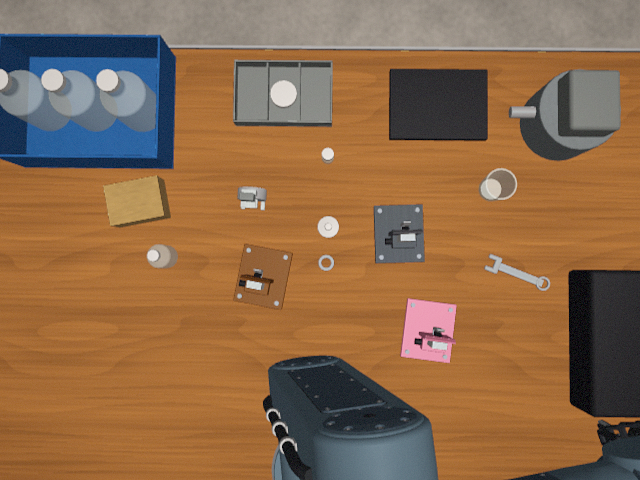

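Run:
```python
from h import *
t=cv2.imread('pics/t0.png');s=cv2.imread('pics/s0.png')
f=lambda im,x,y,w,h,k:cv2.resize(im[y:y+h,x:x+w],None,fx=k,fy=k,interpolation=cv2.INTER_CUBIC)
a=np.hstack([f(t,365,195,70,75,5.7),f(t,225,170,70,75,5.7)]);print(a.shape);cv2.imwrite('pics/c0.png',a)
a=np.hstack([f(s,235,225,70,85,5.7),f(s,385,255,70,85,5.7)]);cv2.imwrite('pics/c1.png',a)
for n,uv,z in (('gauge',(255.8,208.5),0),('grip',(244.3,193.9),.11),('grip2',(249.7,206.7),.11),('dial',(250.2,186.5),.038),('bar',(247.9,206.1),.04),('slot',(409,226),.15),('br',(399.4,235.6),0)):
  print(n,atz('top',uv,z))
for n,uv,z in (('gauge',(410.9,300.9),0),('grip',(419,274.3),.11),('dial',(418.4,307.8),.038),('bar',(416.3,289.7),.04),('slot',(262.6,236.7),.15),('br',(268,282.1),0)):
  print(n,atz('scene',uv,z))
P=vision.camera_params('top');print(P)
```

```text
(428, 798, 3)
gauge [0.58173622 0.16024611 0.        ]
grip [0.60069999 0.17152679 0.11      ]
grip2 [0.57401843 0.15980955 0.11      ]
dial [0.62645894 0.16885103 0.038     ]
bar [0.58273941 0.17293158 0.04      ]
slot [ 0.5340091 -0.1660397  0.15     ]
br [ 0.52347225 -0.16534519  0.        ]
gauge [0.57958562 0.16276125 0.        ]
grip [0.59438563 0.16387853 0.11      ]
dial [0.62633828 0.16829993 0.038     ]
bar [0.5793602  0.16955645 0.04      ]
slot [ 0.52550811 -0.15977776  0.15      ]
br [ 5.25393830e-01 -1.60905232e-01 -1.11022302e-16]
{'intrinsics': array([[593.06042543,   0.        , 321.32485322],
       [  0.        , 593.06042543, 240.03033417],
       [  0.        ,   0.        ,   1.        ]]), 'R': array([[ 0.01062245, -0.99991195, -0.00795286],
       [-0.99865195, -0.01020427, -0.05089359],
       [ 0.05080796,  0.00848275, -0.99867242]]), 't': array([0.00543659, 0.51107372, 1.31419546])}
```

View pics/c0.png

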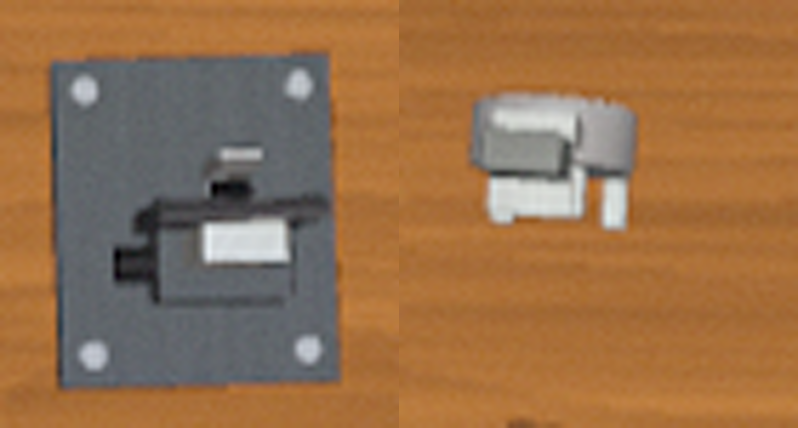

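View pics/c1.png

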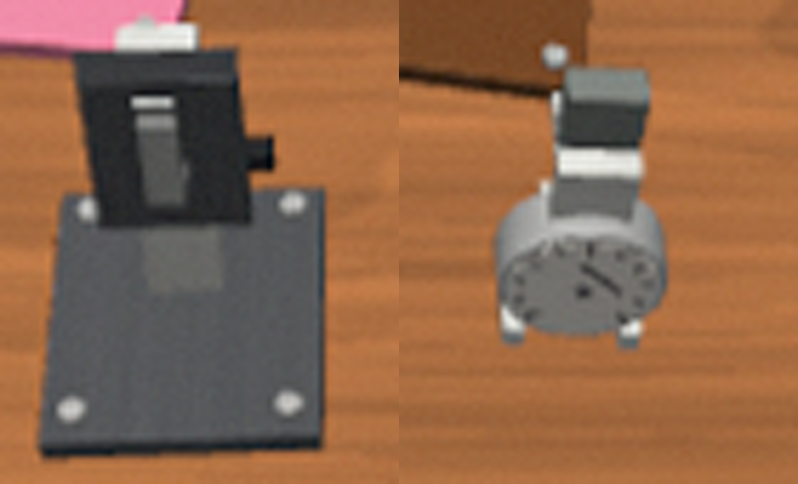

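Run:
```python
from h import *
o,p,R=st()
P=vision.camera_params('wrist');Rw=np.array(P['R']);c=-Rw.T@np.array(P['t'])
print('cam in tool',R.T@(c-p),'\nfwd in tool',R.T@Rw[2],'right',R.T@Rw[0],P['intrinsics'][0][0])
# tool rot target: x=(0,-1,0), y=(0,0,-1), z=(1,0,0)
T=np.array([[0,0,1],[-1,0,0],[0,-1,0]]).astype(float)
print('turn tool',Rn.from_matrix(R.T@T).as_rotvec())
for tgt in ([.42,-.16,.36],[.45,.165,.36]): print(R.T@(np.array(tgt)-p)*100)
```

```text
cam in tool [-0.00018983 -0.11734803  0.08417714] 
fwd in tool [-8.22050086e-06  9.46022392e-01 -3.24101270e-01] right [9.99999335e-01 3.81460654e-04 1.08808529e-03] 395.6144937270715
turn tool [7.61233685e-06 3.22788494e-01 1.39645516e-05]
[-29.00519701 -10.37055443  34.7543499 ]
[-58.87508344 -10.37105576  47.90881242]
```

Run:
```python
from h import *
o,p,R=st()
for tgt in ([.54,-.16,.36],): print(R.T@(np.array(tgt)-p)*100)
```

```text
[-25.19864974 -10.37061738  46.13460464]
```

Request:
apply_moves([
  {"x": -2.5,"y": -3,"z": 4.6,"ay": 0.05},
  {"x": -5,"y": -5,"z": 9.2,"ay": 0.1},
  {"x": -7.5,"y": -7,"z": 13.8,"ay": 0.15},
  {"x": -10,"y": -9,"z": 18.4,"ay": 0.2},
  {"x": -12.5,"y": -10.4,"z": 23,"ay": 0.25},
  {"x": -15,"y": -10.4,"z": 27.6,"ay": 0.3},
  {"x": -17.5,"y": -10.4,"z": 32.2,"ay": 0.323},
  {"x": -20,"y": -10.4,"z": 36.8,"ay": 0.323},
  {"x": -22.5,"y": -10.4,"z": 41.4,"ay": 0.323},
  {"x": -25.2,"y": -10.4,"z": 46.1,"ay": 0.323},
  {"x": -25.2,"y": -10.4,"z": 46.1,"ay": 0.323},
  {"x": -25.2,"y": -10.4,"z": 46.1,"ay": 0.323},
])

```text
invalid input
```

Run:
```python
from h import *
import pickle
o,p,R=st();print(o['time_s'],p,R.round(3))
P=vision.camera_params('wrist');pickle.dump(P,open('P1.pkl','wb'))
im=snap('wrist','w1.png')
for n in('slot','bracket'):
    print(n,[(np.round(r['xy'],1).tolist(),round(r['p'],2),atz('wrist',r['xy'],.15 if n=='slot' else 0,P).round(4)) for r in pinpoint('wrist',n)][:4])
```

```text
0.7 [ 0.18241304 -0.54531872  0.25630146] [[ 0.317 -0.     0.948]
 [-0.948 -0.     0.317]
 [ 0.    -1.    -0.   ]]
slot []
bracket []
```

View pics/w1.png

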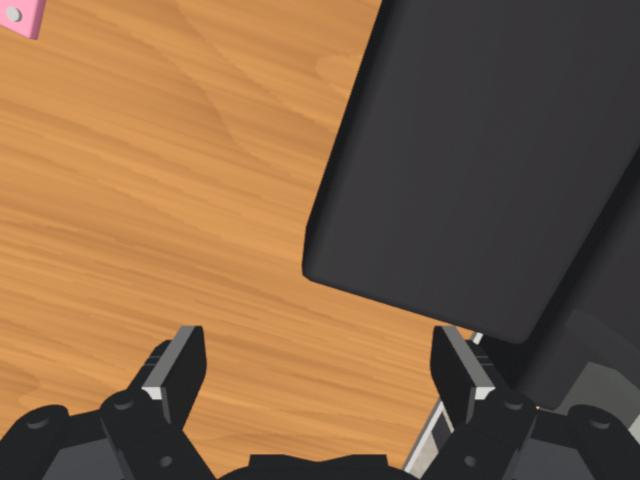

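Request:
apply_moves([
  {"x": -2.5,"y": -3,"z": 4.6,"ax": 0,"ay": 0.05,"az": 0,"grip": 0},
  {"x": -5,"y": -5,"z": 9.2,"ax": 0,"ay": 0.1,"az": 0,"grip": 0},
  {"x": -7.5,"y": -7,"z": 13.8,"ax": 0,"ay": 0.15,"az": 0,"grip": 0},
  {"x": -10,"y": -9,"z": 18.4,"ax": 0,"ay": 0.2,"az": 0,"grip": 0},
  {"x": -12.5,"y": -10.4,"z": 23,"ax": 0,"ay": 0.25,"az": 0,"grip": 0},
  {"x": -15,"y": -10.4,"z": 27.6,"ax": 0,"ay": 0.3,"az": 0,"grip": 0},
  {"x": -17.5,"y": -10.4,"z": 32.2,"ax": 0,"ay": 0.323,"az": 0,"grip": 0},
  {"x": -20,"y": -10.4,"z": 36.8,"ax": 0,"ay": 0.323,"az": 0,"grip": 0},
  {"x": -22.5,"y": -10.4,"z": 41.4,"ax": 0,"ay": 0.323,"az": 0,"grip": 0},
  {"x": -25.2,"y": -10.4,"z": 46.1,"ax": 0,"ay": 0.323,"az": 0,"grip": 0},
  {"x": -25.2,"y": -10.4,"z": 46.1,"ax": 0,"ay": 0.323,"az": 0,"grip": 0},
  {"x": -25.2,"y": -10.4,"z": 46.1,"ax": 0,"ay": 0.323,"az": 0,"grip": 0},
])

```text
time_s: 2.35
eef_pos: [0.5395, -0.16, 0.3601]
eef_rot: [-0.5, 0.5, -0.5, 0.5]
wrist_force: [-0.0, -1.9, -0.6]
opening: 0.997
```

Run:
```python
from h import *
import pickle
o,p,R=st();print(o['time_s'],p,R.round(3))
P=vision.camera_params('wrist');pickle.dump(P,open('P1.pkl','wb'))
im=snap('wrist','w1.png')
for n in('slot','bracket'):
    print(n,[(np.round(r['xy'],1).tolist(),round(r['p'],2),atz('wrist',r['xy'],.15 if n=='slot' else 0,P).round(4)) for r in pinpoint('wrist',n)][:4])
```

```text
2.35 [ 0.5395351  -0.16003555  0.36010713] [[ 0.001 -0.001  1.   ]
 [-1.    -0.     0.001]
 [ 0.    -1.    -0.001]]
slot [([324.3, 222.5], 0.65, array([ 0.534 , -0.1652,  0.15  ])), ([388.0, 421.6], 0.64, array([ 0.3218, -0.2324,  0.15  ]))]
bracket [([320.1, 195.6], 0.93, array([ 0.5269, -0.1625,  0.    ])), ([367.4, 347.6], 0.84, array([ 0.3122, -0.2293,  0.    ]))]
```

View pics/w1.png

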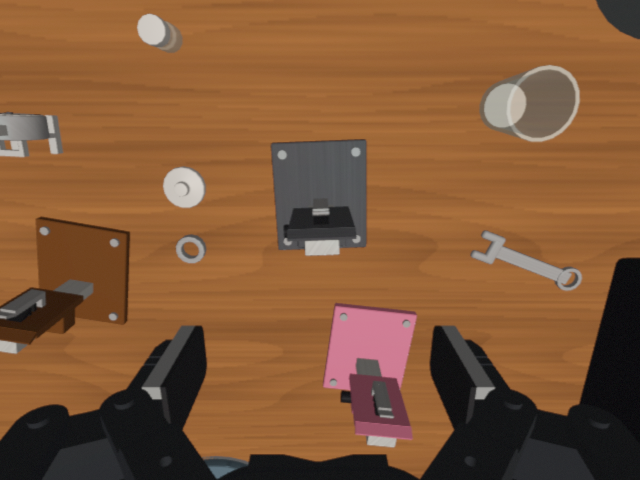

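Run:
```python
from h import *
im=cv2.imread('pics/w1.png')
cv2.imwrite('pics/c2.png',cv2.resize(im[130:265,260:380],None,fx=5,fy=4.4,interpolation=cv2.INTER_CUBIC) if 0 else cv2.resize(im[130:265,260:380],None,fx=4.4,fy=4.4,interpolation=cv2.INTER_CUBIC))
```

```text
(no output)
```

View pics/c2.png

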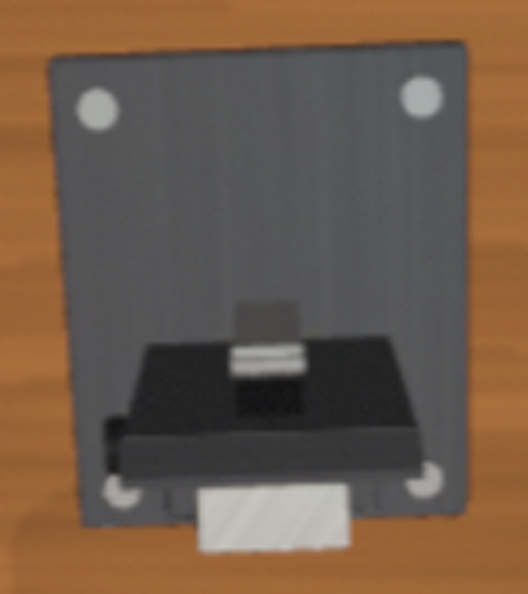

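Run:
```python
from h import *
import pickle
P=pickle.load(open('P1.pkl','rb'))
c=lambda u,v,z:atz('wrist',(u/4.4+260-.4,v/4.4+130-.4),z,P)
for n,u,v,z in (('wTL',197,486,.15),('wTR',349,482,.15),('wBL',198,551,.15),('wBR',351,547,.15),('bTL',52,58,.012),('bTR',466,44,.012),('bBL',82,525,.012),('bBR',466,514,.012),('tongL',232,350,.14),('tongR',305,347,.14),('headBackL',122,475,.144),('headBackR',424,472,.144)):
  print(n,c(u,v,z).round(4))
```

```text
wTL [ 0.5182 -0.148   0.15  ]
wTR [ 0.5191 -0.1781  0.15  ]
wBL [ 0.5045 -0.1481  0.15  ]
wBR [ 0.5054 -0.1787  0.15  ]
bTL [ 0.5902 -0.1067  0.012 ]
bTR [ 0.5938 -0.2138  0.012 ]
bBL [ 0.4621 -0.1105  0.012 ]
bBR [ 0.4655 -0.219   0.012 ]
tongL [ 0.5433 -0.1549  0.14  ]
tongR [ 0.5439 -0.1694  0.14  ]
headBackL [ 0.5186 -0.1328  0.144 ]
headBackR [ 0.5193 -0.1934  0.144 ]
```

Request:
apply_moves([
  {"x": -5,"y": 0,"z": 1,"ax": 0,"ay": 0,"az": 0,"grip": 0},
  {"x": -11,"y": 0,"z": 2,"ax": 0,"ay": 0,"az": 0,"grip": 0},
  {"x": -17,"y": 0,"z": 3,"ax": 0,"ay": 0,"az": 0,"grip": 0},
  {"x": -23,"y": 1,"z": 4,"ax": 0,"ay": 0,"az": 0,"grip": 0},
  {"x": -28,"y": 2,"z": 5,"ax": 0,"ay": 0,"az": 0,"grip": 0},
  {"x": -32.5,"y": 3,"z": 6,"ax": 0,"ay": 0,"az": 0,"grip": 0},
  {"x": -32.5,"y": 3,"z": 6,"ax": 0,"ay": 0,"az": 0,"grip": 0},
  {"x": -32.5,"y": 3,"z": 6,"ax": 0,"ay": 0,"az": 0,"grip": 0},
])

```text
time_s: 3.5
eef_pos: [0.5998, 0.1625, 0.3304]
eef_rot: [-0.499, 0.5, -0.501, 0.501]
wrist_force: [0.2, 0.2, -0.4]
opening: 1.001
```

Run:
```python
from h import *
import pickle
o,p,R=st();print(o['time_s'],p,R.round(3))
P=vision.camera_params('wrist');pickle.dump(P,open('P2.pkl','wb'))
im=snap('wrist','w2.png')
for n,z in(('gauge',0),('grip',.11),('bar',.04),('dial',.038)):
    print(n,[(np.round(r['xy'],1).tolist(),round(r['p'],2),atz('wrist',r['xy'],z,P).round(4)) for r in pinpoint('wrist',n)][:2])
```

```text
3.5 [0.59976993 0.16249112 0.33038256] [[-0.003 -0.     1.   ]
 [-1.    -0.001 -0.003]
 [ 0.001 -1.    -0.   ]]
gauge [([311.5, 203.6], 0.87, array([0.584, 0.17 , 0.   ]))]
grip [([316.8, 218.4], 0.86, array([0.5953, 0.1636, 0.11  ]))]
bar []
dial [([316.0, 173.2], 0.78, array([0.6243, 0.1645, 0.038 ]))]
```

View pics/w2.png

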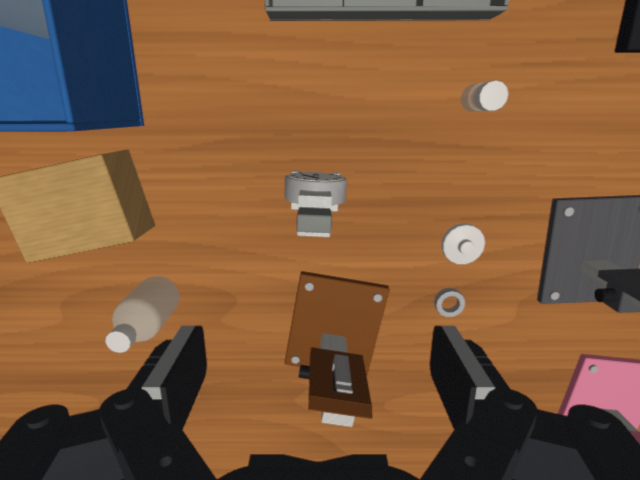

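Run:
```python
from h import *
import pickle
P=pickle.load(open('P2.pkl','rb'))
im=cv2.imread('pics/w2.png')
cv2.imwrite('pics/c3.png',cv2.resize(im[160:250,265:365],None,fx=6,fy=6,interpolation=cv2.INTER_CUBIC))
print('brown front top',atz('wrist',(315,350),.16,P),atz('wrist',(363,353),.16,P),atz('wrist',(340,382),.16,P))
```

```text
brown front top [0.49393007 0.16530269 0.16      ] [0.49089794 0.12470106 0.16      ] [0.46158061 0.14368357 0.16      ]
```

View pics/c3.png

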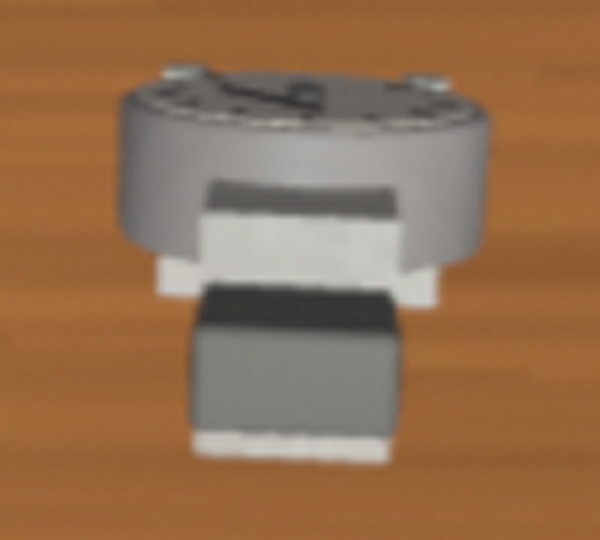

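Run:
```python
from h import *
import pickle
P=pickle.load(open('P2.pkl','rb'))
for u,v,z in ((196,328,.124),(396,333,.124),(195,433,.124),(392,437,.124),(202,212,.094),(400,212,.094),(194,457,.094),(389,463,.094),(157,296,.01),(437,306,.01)):
  print(u,v,atz('wrist',(u/6+265-.4,v/6+160-.4),z,P).round(4))
```

```text
196 328 [0.6026 0.18   0.124 ]
396 333 [0.6018 0.152  0.124 ]
195 433 [0.5872 0.1804 0.124 ]
392 437 [0.5866 0.1524 0.124 ]
202 212 [0.613  0.1803 0.094 ]
400 212 [0.6129 0.1505 0.094 ]
194 457 [0.5744 0.1823 0.094 ]
389 463 [0.5733 0.1519 0.094 ]
157 296 [0.5802 0.1933 0.01  ]
437 306 [0.5781 0.1405 0.01  ]
```

Request:
apply_moves([
  {"x": -0.39,"y": 6,"z": -0.56,"ax": 0,"ay": 0.032,"az": 0,"grip": 0},
  {"x": -0.39,"y": 11,"z": -0.56,"ax": 0,"ay": 0.032,"az": 0,"grip": 0},
  {"x": -0.39,"y": 15,"z": -0.56,"ax": 0,"ay": 0.032,"az": 0,"grip": 0},
  {"x": -0.39,"y": 18,"z": -0.56,"ax": 0,"ay": 0.032,"az": 0,"grip": 0},
  {"x": -0.39,"y": 20,"z": -0.56,"ax": 0,"ay": 0.032,"az": 0,"grip": 0},
  {"x": -0.39,"y": 21.4,"z": -0.56,"ax": 0,"ay": 0.032,"az": 0,"grip": 0},
  {"x": -0.39,"y": 21.4,"z": -0.56,"ax": 0,"ay": 0.032,"az": 0,"grip": 0},
  {"x": -0.39,"y": 21.4,"z": -0.56,"ax": 0,"ay": 0.032,"az": 0,"grip": 0},
])

```text
time_s: 4.75
eef_pos: [0.5954, 0.1663, 0.1181]
eef_rot: [-0.492, 0.49, -0.508, 0.51]
wrist_force: [0.1, -1.0, -0.2]
opening: 1.003
```

Run:
```python
from h import *
o,p,R=st();print(o['time_s'],p,R.round(3),o['wrist_force'])
snap('wrist','w3.png')
```

```text
4.75 [0.59539708 0.16631204 0.11808953] [[-0.036  0.003  0.999]
 [-0.999 -0.    -0.036]
 [ 0.    -1.     0.003]] [ 0.13685105 -0.96671597 -0.19056527]
```

View pics/w3.png

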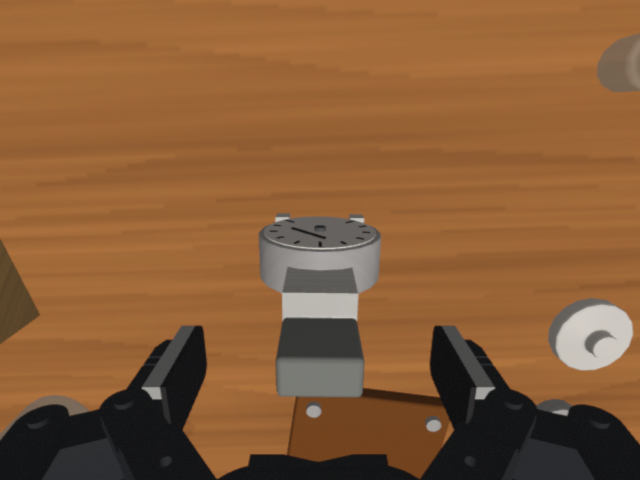

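Request:
apply_moves([
  {"x": 0,"y": 0.2,"z": -0.1,"ax": 0,"ay": 0,"az": 0,"grip": 1},
  {"x": 0,"y": 0.2,"z": -0.1,"ax": 0,"ay": 0,"az": 0,"grip": 1},
  {"x": 0,"y": 0.2,"z": -0.1,"ax": 0,"ay": 0,"az": 0,"grip": 1},
  {"x": 0,"y": 0.2,"z": -0.1,"ax": 0,"ay": 0,"az": 0,"grip": 1},
  {"x": 0,"y": 0.2,"z": -0.1,"ax": 0,"ay": 0,"az": 0,"grip": 1},
  {"x": 0,"y": 0.2,"z": -0.1,"ax": 0,"ay": 0,"az": 0,"grip": 1},
  {"x": 0,"y": 0.2,"z": -0.1,"ax": 0,"ay": 0,"az": 0,"grip": 1},
  {"x": 0,"y": 0.2,"z": -0.1,"ax": 0,"ay": 0,"az": 0,"grip": 1},
])

```text
time_s: 5.8
eef_pos: [0.5947, 0.1663, 0.1166]
eef_rot: [-0.492, 0.49, -0.508, 0.51]
wrist_force: [-0.9, -2.3, 5.7]
opening: 0.339
```

Run:
```python
from h import *
o,p,R=st();print(o['time_s'],p,R.round(3),o['wrist_force'],o['opening'])
snap('wrist','w4.png')
```

```text
5.8 [0.594726   0.16626502 0.11658718] [[-0.036  0.004  0.999]
 [-0.999 -0.    -0.036]
 [ 0.    -1.     0.004]] [-0.92953123 -2.30971837  5.74772179] 0.33902590997866805
```

View pics/w4.png

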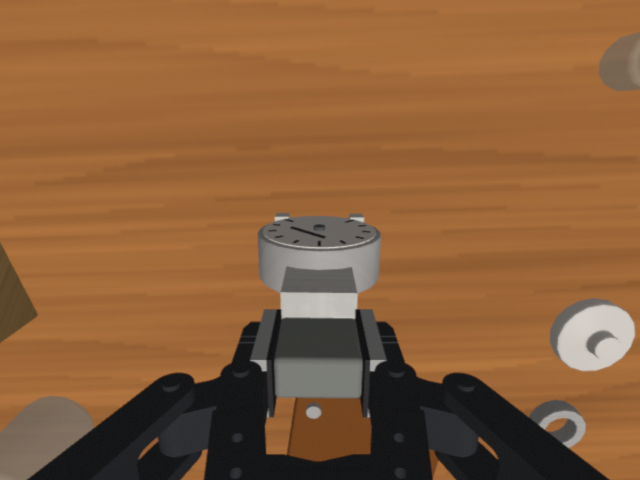

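Request:
apply_moves([
  {"x": 0,"y": -0.5,"z": 0,"ax": 0,"ay": 0,"az": 0,"grip": 1},
  {"x": 0,"y": -2,"z": 0,"ax": 0,"ay": 0,"az": 0,"grip": 1},
  {"x": 0,"y": -5,"z": 0,"ax": 0,"ay": 0,"az": 0,"grip": 1},
  {"x": 0,"y": -8,"z": 0,"ax": 0,"ay": 0,"az": 0,"grip": 1},
  {"x": 0,"y": -11,"z": 0,"ax": 0,"ay": 0,"az": 0,"grip": 1},
  {"x": 0,"y": -14,"z": 0,"ax": 0,"ay": 0,"az": 0,"grip": 1},
  {"x": 0,"y": -16,"z": 0,"ax": 0,"ay": 0,"az": 0,"grip": 1},
  {"x": 0,"y": -16.4,"z": 0,"ax": 0,"ay": 0,"az": 0,"grip": 1},
  {"x": 0,"y": -16.4,"z": 0,"ax": 0,"ay": 0,"az": 0,"grip": 1},
])

```text
time_s: 6.98
eef_pos: [0.5937, 0.1663, 0.2798]
eef_rot: [-0.492, 0.49, -0.508, 0.51]
wrist_force: [-0.4, 0.1, -3.4]
opening: 0.339
```

Run:
```python
from h import *
import pickle
o,p,R=st();print(o['time_s'],p,R.round(4),o['wrist_force'],o['opening'])
P=vision.camera_params('wrist');pickle.dump((P,p,R),open('P5.pkl','wb'))
im=snap('wrist','w5.png')
cv2.imwrite('pics/c5.png',cv2.resize(im[200:410,245:395,::-1],None,fx=2.8,fy=2.8,interpolation=cv2.INTER_CUBIC))
d=cv2.absdiff(im,cv2.imread('pics/w4.png')[:,:,::-1].copy())
```

```text
6.975 [0.59372304 0.16631133 0.27980214] [[-3.580e-02  2.500e-03  9.994e-01]
 [-9.994e-01 -3.000e-04 -3.580e-02]
 [ 3.000e-04 -1.000e+00  2.500e-03]] [-0.41117443  0.09791143 -3.37379661] 0.3387501109322685
```

View pics/c5.png

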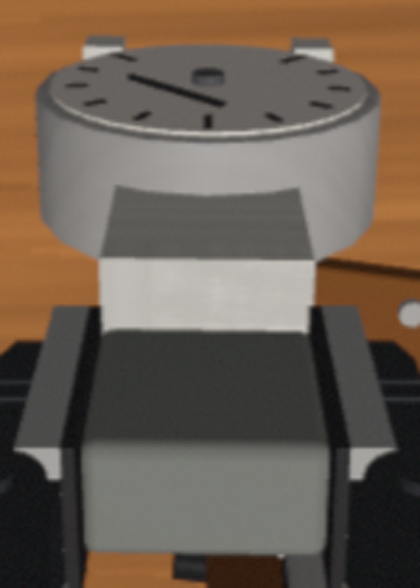

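Run:
```python
from h import *
import pickle
P,p,R=pickle.load(open('P5.pkl','rb'))
def T(u,v,gz):
  o,d=ray('wrist',(u/2.8+245-.4,v/2.8+200-.4),P)
  o=R.T@(o-p);d=R.T@d; ty=.1166-gz
  return (o+d*(ty-o[1])/d[1])*1000
for n,u,v,g in (('gripfrontL gx20',83,441,.124),('gripfrontR',329,441,.124),('gripbackL gx4',85,551,.124),('gripbackR',325,551,.124),('shelf front gx30',100,258,.094),('shelf frontR',314,258,.094),('skidfront top L gx39',84,42,.01),('skid R',331,42,.01),('dialcentre hub',208,75,.038)):
  print(n,T(u,v,g).round(1))
```

```text
gripfrontL gx20 [-14.5  -7.4   8.8]
gripfrontR [14.  -7.4  8.8]
gripbackL gx4 [-14.8  -7.4  -6.7]
gripbackR [14.1 -7.4 -6.6]
shelf front gx30 [-15.   22.6  18. ]
shelf frontR [14.8 22.6 18. ]
skidfront top L gx39 [-25.6 106.6  27.6]
skid R [ 25.7 106.6  27.7]
dialcentre hub [ 0.1 78.6 28.5]
```

Request:
apply_moves([
  {"x": 2,"y": 0,"z": 0.1,"ax": 0,"ay": -0.01,"az": 0,"grip": 1},
  {"x": 5,"y": 0,"z": 0.3,"ax": 0,"ay": -0.02,"az": 0,"grip": 1},
  {"x": 8.5,"y": 0,"z": 0.6,"ax": 0,"ay": -0.03,"az": 0,"grip": 1},
  {"x": 12,"y": 0,"z": 0.8,"ax": 0,"ay": -0.04,"az": 0,"grip": 1},
  {"x": 15.5,"y": 0,"z": 1.0,"ax": 0,"ay": -0.05,"az": 0,"grip": 1},
  {"x": 18.5,"y": 0,"z": 1.2,"ax": 0,"ay": -0.06,"az": 0,"grip": 1},
  {"x": 20.8,"y": 0,"z": 1.3,"ax": 0,"ay": -0.07,"az": 0,"grip": 1},
  {"x": 21.6,"y": 0,"z": 1.4,"ax": 0,"ay": -0.07,"az": 0,"grip": 1},
  {"x": 21.6,"y": 0,"z": 1.4,"ax": 0,"ay": -0.07,"az": 0,"grip": 1},
  {"x": 21.6,"y": 0,"z": 1.4,"ax": 0,"ay": -0.07,"az": 0,"grip": 1},
])

```text
time_s: 8.28
eef_pos: [0.5996, -0.0491, 0.2789]
eef_rot: [0.509, -0.508, 0.491, -0.491]
wrist_force: [-0.9, -0.4, -2.5]
opening: 0.341
```

Run:
```python
from h import *
import pickle
o,p,R=st();print(o['time_s'],p,R.round(4),o['wrist_force'],o['opening'])
P=vision.camera_params('wrist');pickle.dump((P,p,R),open('P6.pkl','wb'))
im=snap('wrist','w6.png')
```

```text
8.275 [ 0.59958155 -0.04908694  0.27888372] [[ 3.490e-02  8.000e-04  9.994e-01]
 [-9.994e-01  1.000e-04  3.490e-02]
 [-1.000e-04 -1.000e+00  8.000e-04]] [-0.85583491 -0.44866169 -2.52747986] 0.3407688898683618
```

View pics/w6.png

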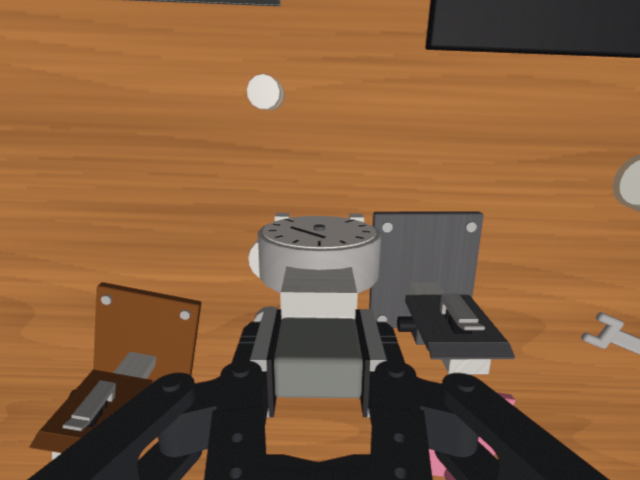

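Run:
```python
from h import *
im=cv2.imread('pics/w6.png')
cv2.imwrite('pics/c6.png',cv2.resize(im[280:385,390:520],None,fx=5,fy=5,interpolation=cv2.INTER_CUBIC))
```

```text
(no output)
```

View pics/c6.png

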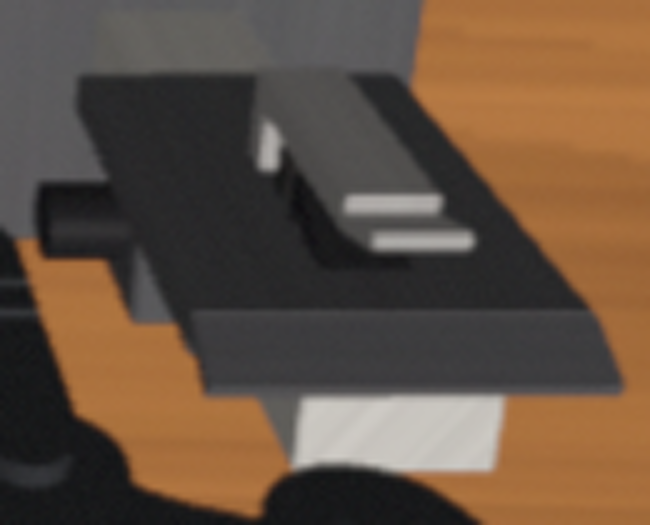

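Run:
```python
from h import *
import pickle
P,p,R=pickle.load(open('P6.pkl','rb'))
g=lambda u,v:(u/5+390-.4,v/5+280-.4)
for u,v in ((293,470),(493,470),(302,396),(503,396)): print(atz('wrist',g(u,v),.15,P).round(4))
P1=pickle.load(open('P1.pkl','rb'))
g1=lambda u,v:(u/4.4+260-.4,v/4.4+130-.4)
# triangulate tongue tip top edge & head corners
def tri(a,b):
  o1,d1=a;o2,d2=b
  A=np.zeros((3,3));bb=np.zeros(3)
  for o,d in(a,b):
    d=d/np.linalg.norm(d);M=np.eye(3)-np.outer(d,d);A+=M;bb+=M@o
  x=np.linalg.solve(A,bb); return x.round(4),[np.linalg.norm(np.cross(x-o,d/np.linalg.norm(d))).round(4) for o,d in(a,b)]
for n,a,b in (('headbackL',(122,475),(205,390)),('headbackR',(424,472),(622,390)),('headtopfrontL',(122,434),(195,310)),('headtopfrontR',(415,428),(592,310)),('tongue back L',(232,372),(372,240)),('tongue back R',(305,368),(474,240)),('tongue shoulder L',(232,351),(345,203)),('wBL',(198,551),(293,470)),('wBR',(351,547),(493,470))):
  print(n,tri(ray('wrist',g1(*a),P1),ray('wrist',g(*b),P)))
```

```text
[ 0.5047 -0.1484  0.15  ]
[ 0.5057 -0.1779  0.15  ]
[ 0.5174 -0.1479  0.15  ]
[ 0.5185 -0.1771  0.15  ]
headbackL (array([ 0.5207, -0.133 ,  0.153 ]), [np.float64(0.0008), np.float64(0.0008)])
headbackR (array([ 0.5221, -0.1925,  0.1529]), [np.float64(0.0), np.float64(0.0)])
headtopfrontL (array([ 0.5268, -0.1329,  0.143 ]), [np.float64(0.0), np.float64(0.0)])
headtopfrontR (array([ 0.5282, -0.1916,  0.1422]), [np.float64(0.0003), np.float64(0.0003)])
tongue back L (array([ 0.541 , -0.1553,  0.1466]), [np.float64(0.0006), np.float64(0.0006)])
tongue back R (array([ 0.542 , -0.1695,  0.1475]), [np.float64(0.0006), np.float64(0.0006)])
tongue shoulder L (array([ 0.5424, -0.1548,  0.1373]), [np.float64(0.0001), np.float64(0.0001)])
wBL (array([ 0.5048, -0.1482,  0.1504]), [np.float64(0.0001), np.float64(0.0001)])
wBR (array([ 0.5048, -0.1787,  0.1486]), [np.float64(0.0001), np.float64(0.0001)])
```

Request:
apply_moves([
  {"x": 1,"y": -0.6,"z": 0,"ax": 0,"ay": 0,"az": 0,"grip": 1},
  {"x": 3,"y": -1,"z": -0.5,"ax": 0,"ay": 0,"az": 0,"grip": 1},
  {"x": 5.5,"y": -1,"z": -1.5,"ax": 0,"ay": 0,"az": 0,"grip": 1},
  {"x": 8,"y": -1,"z": -3,"ax": 0,"ay": 0,"az": 0,"grip": 1},
  {"x": 10,"y": -1,"z": -4.5,"ax": 0,"ay": 0,"az": 0,"grip": 1},
  {"x": 11.1,"y": -1,"z": -5.5,"ax": 0,"ay": 0,"az": 0,"grip": 1},
  {"x": 11.1,"y": -1,"z": -5.8,"ax": 0,"ay": 0,"az": 0,"grip": 1},
  {"x": 11.1,"y": -1,"z": -5.8,"ax": 0,"ay": 0,"az": 0,"grip": 1},
  {"x": 11.1,"y": -1,"z": -5.8,"ax": 0,"ay": 0,"az": 0,"grip": 1},
])

```text
time_s: 9.45
eef_pos: [0.5459, -0.1614, 0.2891]
eef_rot: [0.509, -0.509, 0.491, -0.491]
wrist_force: [0.0, -0.2, -3.1]
opening: 0.339
```

Run:
```python
from h import *
o,p,R=st();print(o['time_s'],p,R.round(4),o['wrist_force'],o['opening'])
tgt=np.array([.5452,-.162,p[2]]);print(R.T@(tgt-p)*100)
im=snap('wrist','w7.png'); s=snap('scene','s7.png')
cv2.imwrite('pics/c7.png',cv2.resize(s[150:310,200:340,::-1],None,fx=4,fy=3.7,interpolation=cv2.INTER_CUBIC))
```

```text
9.45 [ 0.54592802 -0.16137643  0.28908117] [[ 3.620e-02  1.300e-03  9.993e-01]
 [-9.993e-01  1.000e-04  3.620e-02]
 [-0.000e+00 -1.000e+00  1.300e-03]] [ 0.00876437 -0.22917748 -3.11872127] 0.33924906740975835
[ 0.05967961 -0.0001021  -0.07501278]
```

View pics/w7.png

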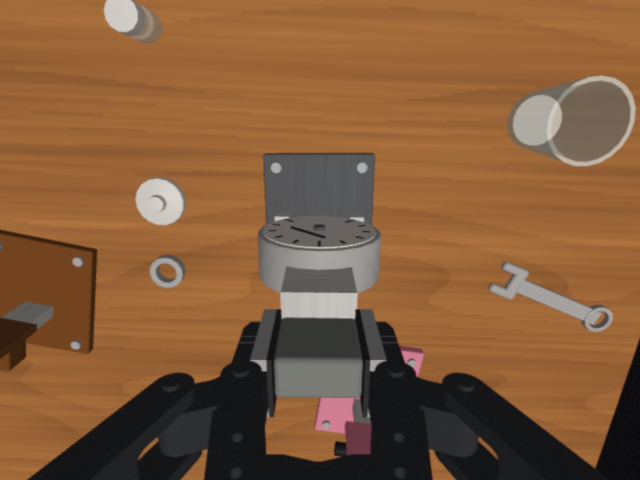

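View pics/c7.png

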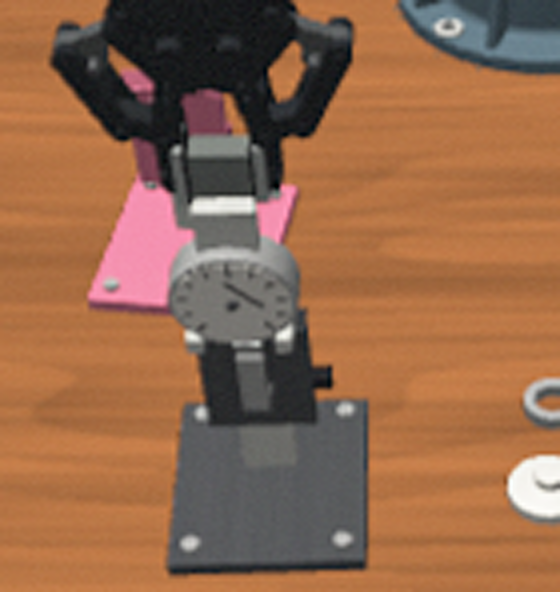

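Request:
apply_moves([
  {"x": 0.06,"y": 0.5,"z": -0.08,"ax": 0,"ay": 0,"az": 0,"grip": 1},
  {"x": 0.06,"y": 2,"z": -0.08,"ax": 0,"ay": 0,"az": 0,"grip": 1},
  {"x": 0.06,"y": 3.5,"z": -0.08,"ax": 0,"ay": 0,"az": 0,"grip": 1},
  {"x": 0.06,"y": 4.7,"z": -0.08,"ax": 0,"ay": 0,"az": 0,"grip": 1},
  {"x": 0.06,"y": 5.5,"z": -0.08,"ax": 0,"ay": 0,"az": 0,"grip": 1},
  {"x": 0.06,"y": 5.7,"z": -0.08,"ax": 0,"ay": 0,"az": 0,"grip": 1},
  {"x": 0.06,"y": 5.7,"z": -0.08,"ax": 0,"ay": 0,"az": 0,"grip": 1},
  {"x": 0.06,"y": 5.7,"z": -0.08,"ax": 0,"ay": 0,"az": 0,"grip": 1},
])

```text
time_s: 10.55
eef_pos: [0.5455, -0.1622, 0.2327]
eef_rot: [0.509, -0.509, 0.49, -0.492]
wrist_force: [-0.1, -1.0, -2.9]
opening: 0.34
```

Run:
```python
from h import *
o,p,R=st();print(o['time_s'],p,R.round(4),o['wrist_force'],o['torque'])
tgt=np.array([.5452,-.162,p[2]]);print(R.T@(tgt-p)*100)
s=snap('scene','s8.png')
cv2.imwrite('pics/c8.png',cv2.resize(s[150:310,200:340,::-1],None,fx=4,fy=3.7,interpolation=cv2.INTER_CUBIC))
```

```text
10.55 [ 0.54553577 -0.16221311  0.23265014] [[ 3.620e-02  2.200e-03  9.993e-01]
 [-9.993e-01 -5.000e-04  3.620e-02]
 [ 6.000e-04 -1.000e+00  2.200e-03]] [-0.12524922 -1.0447194  -2.94432529] [0.08803644 0.04466862 0.01720557]
[-2.25133439e-02 -8.38385466e-05 -3.27825850e-02]
```

View pics/c8.png

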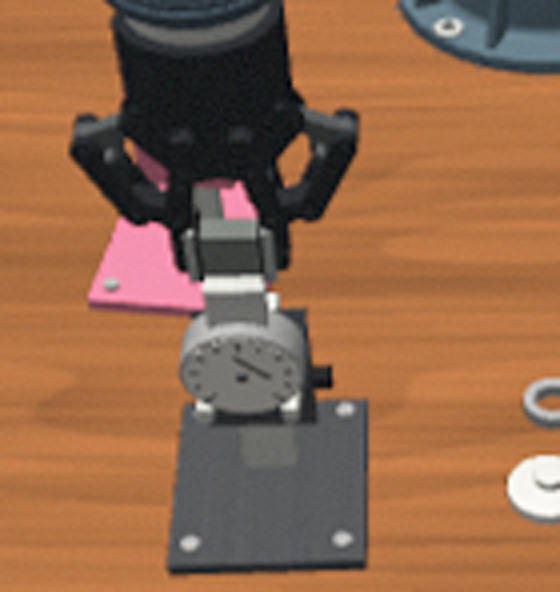

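Request:
apply_moves([
  {"x": 0,"y": 0.2,"z": 0,"ax": 0,"ay": 0,"az": 0,"grip": 1},
  {"x": 0,"y": 0.4,"z": 0,"ax": 0,"ay": 0,"az": 0,"grip": 1},
  {"x": 0,"y": 0.6,"z": 0,"ax": 0,"ay": 0,"az": 0,"grip": 1},
  {"x": 0,"y": 0.8,"z": 0,"ax": 0,"ay": 0,"az": 0,"grip": 1},
  {"x": 0,"y": 1.0,"z": 0,"ax": 0,"ay": 0,"az": 0,"grip": 1},
  {"x": 0,"y": 1.1,"z": 0,"ax": 0,"ay": 0,"az": 0,"grip": 1},
  {"x": 0,"y": 1.2,"z": 0,"ax": 0,"ay": 0,"az": 0,"grip": 1},
  {"x": 0,"y": 1.2,"z": 0,"ax": 0,"ay": 0,"az": 0,"grip": 1},
])

```text
time_s: 11.6
eef_pos: [0.5455, -0.1622, 0.2206]
eef_rot: [0.509, -0.509, 0.49, -0.491]
wrist_force: [0.6, 0.3, -2.8]
opening: 0.34
```

Request:
apply_moves([
  {"x": 0,"y": 0.15,"z": 0,"ax": 0,"ay": 0,"az": 0,"grip": 1},
  {"x": 0,"y": 0.3,"z": 0,"ax": 0,"ay": 0,"az": 0,"grip": 1},
  {"x": 0,"y": 0.45,"z": 0,"ax": 0,"ay": 0,"az": 0,"grip": 1},
  {"x": 0,"y": 0.6,"z": 0,"ax": 0,"ay": 0,"az": 0,"grip": 1},
  {"x": 0,"y": 0.7,"z": 0,"ax": 0,"ay": 0,"az": 0,"grip": 1},
  {"x": 0,"y": 0.8,"z": 0,"ax": 0,"ay": 0,"az": 0,"grip": 1},
  {"x": 0,"y": 0.8,"z": 0,"ax": 0,"ay": 0,"az": 0,"grip": 1},
])

```text
time_s: 12.48
eef_pos: [0.5455, -0.1622, 0.2125]
eef_rot: [0.509, -0.509, 0.49, -0.491]
wrist_force: [-0.5, -0.1, -2.4]
opening: 0.342
```

Run:
```python
from h import *
o,p,R=st();print(o['time_s'],p,R.round(4),o['wrist_force'],o['torque'])
s=snap('scene','s9.png')
cv2.imwrite('pics/c9.png',cv2.resize(s[150:310,200:340,::-1],None,fx=4,fy=3.7,interpolation=cv2.INTER_CUBIC))
```

```text
12.475 [ 0.5454761  -0.16216701  0.21245242] [[ 3.630e-02  1.900e-03  9.993e-01]
 [-9.993e-01 -3.000e-04  3.630e-02]
 [ 4.000e-04 -1.000e+00  1.900e-03]] [-0.50001599 -0.12161295 -2.36439992] [0.02354192 0.02067911 0.00313563]
```

View pics/c9.png

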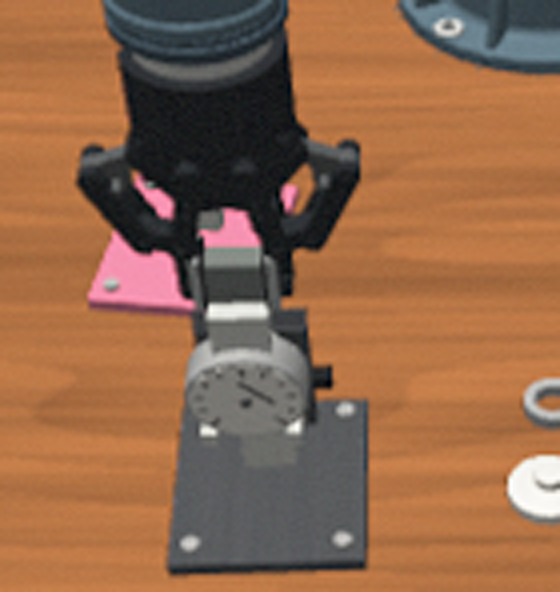

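Request:
apply_moves([
  {"x": 0,"y": 0.15,"z": 0,"ax": 0,"ay": 0,"az": 0,"grip": 1},
  {"x": 0,"y": 0.3,"z": 0,"ax": 0,"ay": 0,"az": 0,"grip": 1},
  {"x": 0,"y": 0.45,"z": 0,"ax": 0,"ay": 0,"az": 0,"grip": 1},
  {"x": 0,"y": 0.6,"z": 0,"ax": 0,"ay": 0,"az": 0,"grip": 1},
  {"x": 0,"y": 0.7,"z": 0,"ax": 0,"ay": 0,"az": 0,"grip": 1},
  {"x": 0,"y": 0.7,"z": 0,"ax": 0,"ay": 0,"az": 0,"grip": 1},
])

```text
time_s: 13.28
eef_pos: [0.5455, -0.1622, 0.2054]
eef_rot: [0.509, -0.509, 0.49, -0.491]
wrist_force: [1.2, 0.7, -2.8]
opening: 0.34
```

Request:
apply_moves([
  {"x": 0,"y": 0.1,"z": 0,"ax": 0,"ay": 0,"az": 0,"grip": 1},
  {"x": 0,"y": 0.2,"z": 0,"ax": 0,"ay": 0,"az": 0,"grip": 1},
  {"x": 0,"y": 0.3,"z": 0,"ax": 0,"ay": 0,"az": 0,"grip": 1},
  {"x": 0,"y": 0.4,"z": 0,"ax": 0,"ay": 0,"az": 0,"grip": 1},
  {"x": 0,"y": 0.4,"z": 0,"ax": 0,"ay": 0,"az": 0,"grip": 1},
])

```text
time_s: 13.9
eef_pos: [0.5458, -0.1622, 0.2016]
eef_rot: [0.509, -0.508, 0.49, -0.492]
wrist_force: [0.7, 0.5, -2.5]
opening: 0.343
```

Request:
apply_moves([
  {"x": 0,"y": 0.1,"z": 0,"ax": 0,"ay": 0,"az": 0,"grip": 1},
  {"x": 0,"y": 0.2,"z": 0,"ax": 0,"ay": 0,"az": 0,"grip": 1},
  {"x": 0,"y": 0.3,"z": 0,"ax": 0,"ay": 0,"az": 0,"grip": 1},
  {"x": 0,"y": 0.3,"z": 0,"ax": 0,"ay": 0,"az": 0,"grip": 1},
])

```text
time_s: 14.4
eef_pos: [0.5464, -0.1624, 0.1992]
eef_rot: [0.51, -0.508, 0.489, -0.492]
wrist_force: [2.6, 0.3, 2.6]
opening: 0.346
```

Request:
apply_moves([
  {"x": 0,"y": 0.1,"z": 0,"ax": 0,"ay": 0,"az": 0,"grip": 1},
  {"x": 0,"y": 0.2,"z": 0,"ax": 0,"ay": 0,"az": 0,"grip": 1},
  {"x": 0,"y": 0.2,"z": 0,"ax": 0,"ay": 0,"az": 0,"grip": 1},
])

```text
time_s: 14.78
eef_pos: [0.5464, -0.1626, 0.1972]
eef_rot: [0.51, -0.508, 0.489, -0.492]
wrist_force: [1.4, -0.5, 2.4]
opening: 0.345
```

Run:
```python
from h import *
o,p,R=st();print(o['time_s'],p,R.round(4),o['wrist_force'],o['torque'])
```

```text
14.775 [ 0.54643301 -0.16257558  0.19724509] [[ 0.0362  0.0044  0.9993]
 [-0.9993 -0.0015  0.0362]
 [ 0.0016 -1.      0.0043]] [ 1.36402161 -0.50375099  2.40397758] [ 0.0216037  -0.28446082  0.04793021]
```

Request:
apply_moves([
  {"x": -0.02,"y": 0.1,"z": -0.03,"ax": 0,"ay": 0,"az": 0,"grip": 1},
  {"x": -0.02,"y": 0.2,"z": -0.05,"ax": 0,"ay": 0,"az": 0,"grip": 1},
  {"x": -0.02,"y": 0.25,"z": -0.05,"ax": 0,"ay": 0,"az": 0,"grip": 1},
  {"x": -0.02,"y": 0.25,"z": -0.05,"ax": 0,"ay": 0,"az": 0,"grip": 1},
])

```text
time_s: 15.28
eef_pos: [0.5462, -0.1625, 0.1947]
eef_rot: [0.51, -0.508, 0.489, -0.493]
wrist_force: [3.6, 0.7, 1.3]
opening: 0.341
```

Request:
apply_moves([
  {"x": 0,"y": 0.1,"z": -0.03,"ax": 0,"ay": 0,"az": 0,"grip": 1},
  {"x": 0,"y": 0.2,"z": -0.05,"ax": 0,"ay": 0,"az": 0,"grip": 1},
  {"x": 0,"y": 0.3,"z": -0.05,"ax": 0,"ay": 0,"az": 0,"grip": 1},
  {"x": 0,"y": 0.3,"z": -0.05,"ax": 0,"ay": 0,"az": 0,"grip": 1},
])

```text
time_s: 15.78
eef_pos: [0.5454, -0.1622, 0.1909]
eef_rot: [0.51, -0.508, 0.49, -0.492]
wrist_force: [5.8, -0.3, -1.7]
opening: 0.337
```

Request:
apply_moves([
  {"x": 0,"y": 0.1,"z": 0,"ax": 0,"ay": 0,"az": 0,"grip": 1},
  {"x": 0,"y": 0.2,"z": 0,"ax": 0,"ay": 0,"az": 0,"grip": 1},
  {"x": 0,"y": 0.3,"z": 0,"ax": 0,"ay": 0,"az": 0,"grip": 1},
  {"x": 0,"y": 0.3,"z": 0,"ax": 0,"ay": 0,"az": 0,"grip": 1},
])

```text
time_s: 16.27
eef_pos: [0.5453, -0.162, 0.1875]
eef_rot: [0.51, -0.508, 0.49, -0.492]
wrist_force: [4.6, -0.1, -0.7]
opening: 0.341
```

Request:
apply_moves([
  {"x": 0,"y": 0.1,"z": 0,"ax": 0,"ay": 0,"az": 0,"grip": 1},
  {"x": 0,"y": 0.2,"z": 0,"ax": 0,"ay": 0,"az": 0,"grip": 1},
  {"x": 0,"y": 0.2,"z": 0,"ax": 0,"ay": 0,"az": 0,"grip": 1},
])

```text
time_s: 16.65
eef_pos: [0.5455, -0.162, 0.1858]
eef_rot: [0.51, -0.508, 0.49, -0.492]
wrist_force: [4.4, 0.8, 4.1]
opening: 0.341
```

Request:
apply_moves([
  {"x": 0,"y": 0.1,"z": 0,"ax": 0,"ay": 0,"az": 0,"grip": 1},
  {"x": 0,"y": 0.2,"z": 0,"ax": 0,"ay": 0,"az": 0,"grip": 1},
  {"x": 0,"y": 0.2,"z": 0,"ax": 0,"ay": 0,"az": 0,"grip": 1},
])

```text
time_s: 17.02
eef_pos: [0.5453, -0.162, 0.1835]
eef_rot: [0.51, -0.508, 0.49, -0.492]
wrist_force: [3.9, 1.7, 1.6]
opening: 0.343
```

Request:
apply_moves([
  {"x": 0,"y": 0.1,"z": 0,"ax": 0,"ay": 0,"az": 0,"grip": 1},
  {"x": 0,"y": 0.15,"z": 0,"ax": 0,"ay": 0,"az": 0,"grip": 1},
  {"x": 0,"y": 0.15,"z": 0,"ax": 0,"ay": 0,"az": 0,"grip": 1},
])

```text
time_s: 17.4
eef_pos: [0.5454, -0.162, 0.1821]
eef_rot: [0.51, -0.508, 0.49, -0.492]
wrist_force: [3.3, 1.7, 4.2]
opening: 0.34
```

Request:
apply_moves([
  {"x": 0,"y": 0.1,"z": 0,"ax": 0,"ay": 0,"az": 0,"grip": 1},
  {"x": 0,"y": 0.15,"z": 0,"ax": 0,"ay": 0,"az": 0,"grip": 1},
  {"x": 0,"y": 0.15,"z": 0,"ax": 0,"ay": 0,"az": 0,"grip": 1},
])

```text
time_s: 17.77
eef_pos: [0.5454, -0.162, 0.1807]
eef_rot: [0.51, -0.508, 0.49, -0.492]
wrist_force: [3.3, 1.7, 5.0]
opening: 0.341
```

Request:
apply_moves([
  {"x": 0,"y": 0.1,"z": 0,"ax": 0,"ay": 0,"az": 0,"grip": 1},
  {"x": 0,"y": 0.15,"z": 0,"ax": 0,"ay": 0,"az": 0,"grip": 1},
  {"x": 0,"y": 0.15,"z": 0,"ax": 0,"ay": 0,"az": 0,"grip": 1},
])

```text
time_s: 18.15
eef_pos: [0.5454, -0.162, 0.1795]
eef_rot: [0.51, -0.508, 0.49, -0.492]
wrist_force: [2.9, 1.1, 6.7]
opening: 0.343
```

Request:
apply_moves([
  {"x": 0,"y": 0.08,"z": 0,"ax": 0,"ay": 0,"az": 0,"grip": 1},
  {"x": 0,"y": 0.1,"z": 0,"ax": 0,"ay": 0,"az": 0,"grip": 1},
  {"x": 0,"y": 0.1,"z": 0,"ax": 0,"ay": 0,"az": 0,"grip": 1},
])

```text
time_s: 18.52
eef_pos: [0.5455, -0.162, 0.1794]
eef_rot: [0.51, -0.508, 0.49, -0.492]
wrist_force: [0.8, 2.9, 9.9]
opening: 0.34
```

Request:
apply_moves([
  {"x": 0,"y": -0.15,"z": 0,"ax": 0,"ay": 0,"az": 0,"grip": 1},
  {"x": 0,"y": -0.3,"z": 0,"ax": 0,"ay": 0,"az": 0,"grip": 1},
  {"x": 0,"y": -0.45,"z": 0,"ax": 0,"ay": 0,"az": 0,"grip": 1},
  {"x": 0,"y": -0.5,"z": 0,"ax": 0,"ay": 0,"az": 0,"grip": 1},
  {"x": 0,"y": -0.5,"z": 0,"ax": 0,"ay": 0,"az": 0,"grip": 1},
])

```text
time_s: 19.15
eef_pos: [0.5453, -0.162, 0.1837]
eef_rot: [0.51, -0.508, 0.49, -0.492]
wrist_force: [3.7, -0.8, -0.4]
opening: 0.345
```

Request:
apply_moves([
  {"x": 0,"y": -0.1,"z": 0,"ax": 0,"ay": 0,"az": 0,"grip": 1},
  {"x": 0,"y": -0.15,"z": 0,"ax": 0,"ay": 0,"az": 0,"grip": 1},
  {"x": 0,"y": -0.15,"z": 0,"ax": 0,"ay": 0,"az": 0,"grip": 1},
])

```text
time_s: 19.52
eef_pos: [0.545, -0.162, 0.1838]
eef_rot: [0.51, -0.508, 0.49, -0.492]
wrist_force: [6.4, -2.3, -8.7]
opening: 0.342
```

Request:
apply_moves([
  {"x": 0,"y": 0.1,"z": 0,"ax": 0,"ay": 0,"az": 0,"grip": 1},
  {"x": 0,"y": 0.2,"z": 0,"ax": 0,"ay": 0,"az": 0,"grip": 1},
  {"x": 0,"y": 0.2,"z": 0,"ax": 0,"ay": 0,"az": 0,"grip": 1},
  {"x": 0,"y": 0.2,"z": 0,"ax": 0,"ay": 0,"az": 0,"grip": 1},
])

```text
time_s: 20.02
eef_pos: [0.5453, -0.162, 0.1822]
eef_rot: [0.51, -0.508, 0.49, -0.492]
wrist_force: [4.2, 1.5, 5.7]
opening: 0.344
```

Request:
apply_moves([
  {"x": 0,"y": 0,"z": 0,"ax": 0,"ay": 0,"az": 0,"grip": 0.4},
  {"x": 0,"y": 0,"z": 0,"ax": 0,"ay": 0,"az": 0,"grip": 0},
  {"x": 0,"y": 0,"z": 0,"ax": 0,"ay": 0,"az": 0,"grip": 0},
  {"x": 0,"y": 0,"z": 0,"ax": 0,"ay": 0,"az": 0,"grip": 0},
  {"x": 0,"y": 0,"z": 0,"ax": 0,"ay": 0,"az": 0,"grip": 0},
  {"x": 0,"y": 0,"z": 0,"ax": 0,"ay": 0,"az": 0,"grip": 0},
  {"x": 0,"y": 0,"z": 0,"ax": 0,"ay": 0,"az": 0,"grip": 0},
  {"x": 0,"y": 0,"z": 0,"ax": 0,"ay": 0,"az": 0,"grip": 0},
])

```text
time_s: 21.02
eef_pos: [0.5453, -0.162, 0.1823]
eef_rot: [0.51, -0.508, 0.49, -0.492]
wrist_force: [0.2, 0.2, -0.6]
opening: 0.999
```

Run:
```python
from h import *
o,p,R=st();print(o['time_s'],p,o['wrist_force'],o['opening'])
snap('wrist','w10.png')
```

```text
21.025 [ 0.54530176 -0.16203873  0.1822876 ] [ 0.18786838  0.24150915 -0.60322849] 0.9994814442466288
```

View pics/w10.png

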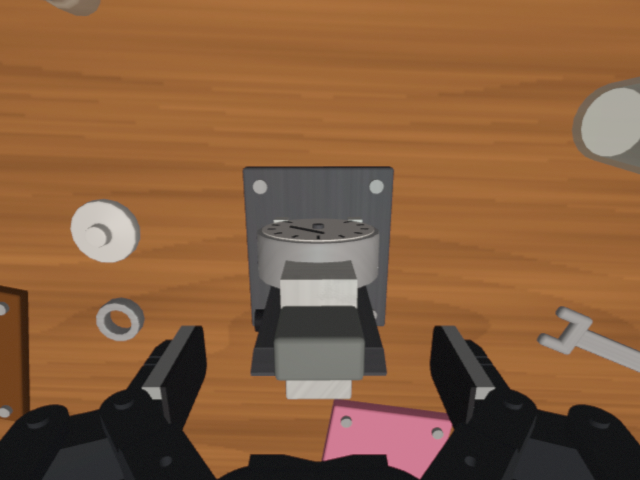

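Request:
apply_moves([
  {"x": 0,"y": -1,"z": 0,"ax": 0,"ay": 0,"az": 0,"grip": 0},
  {"x": 0,"y": -3,"z": 0,"ax": 0,"ay": 0,"az": 0,"grip": 0},
  {"x": 0,"y": -6,"z": 0,"ax": 0,"ay": 0,"az": 0,"grip": 0},
  {"x": 0,"y": -10,"z": 0,"ax": 0,"ay": 0,"az": 0,"grip": 0},
  {"x": 0,"y": -14,"z": 0,"ax": 0,"ay": 0,"az": 0,"grip": 0},
  {"x": 0,"y": -16,"z": 0,"ax": 0,"ay": 0,"az": 0,"grip": 0},
  {"x": 0,"y": -16,"z": 0,"ax": 0,"ay": 0,"az": 0,"grip": 0},
  {"x": 0,"y": -16,"z": 0,"ax": 0,"ay": 0,"az": 0,"grip": 0},
])

```text
time_s: 22.08
eef_pos: [0.5443, -0.1617, 0.3413]
eef_rot: [0.51, -0.508, 0.49, -0.491]
wrist_force: [-0.4, 0.4, 0.2]
opening: 1.0
```

Run:
```python
from h import *
o,p,R=st();print(o['time_s'],p,o['wrist_force'],o['opening'])
P=vision.camera_params('wrist')
w=snap('wrist','w11.png');s=snap('scene','s11.png')
a=cv2.resize(s[170:300,210:310,::-1],(400,520),interpolation=cv2.INTER_CUBIC);b=cv2.resize(w[140:300,260:380,::-1],(390,520),interpolation=cv2.INTER_CUBIC)
cv2.imwrite('pics/c11.png',np.hstack([a,b]))
for c in('wrist','scene'):
  for n in('dial','grip','gauge'): print(c,n,[(np.round(r['xy'],1).tolist(),round(r['p'],2)) for r in pinpoint(c,n)][:1])
# predicted for upright gauge, tilts about bar
for tilt in (0,.05,.1,.15):
  B=np.array([.5334,-.1624,.106+.0]);f=np.array([.9994,.035,0])
  def W(gx,gz):
    dx,dz=gx,gz-.04; return B+f*(dx*np.cos(tilt)+dz*np.sin(tilt))+np.array([0,0,dz*np.cos(tilt)-dx*np.sin(tilt)])
  for c in('wrist','scene'):
    print(tilt,c,'dial',proj(c,W(.039,.038),P if c=='wrist' else None).round(1),'grip',proj(c,W(.012,.11),P if c=='wrist' else None).round(1),'griptop back',proj(c,W(.004,.124),P if c=='wrist' else None).round(1))
```

```text
22.075 [ 0.54428228 -0.16173649  0.34133637] [-0.42977447  0.37883864  0.15251713] 0.9995576307380329
wrist dial [([315.0, 176.1], 0.68)]
wrist grip [([182.4, 249.8], 0.71)]
wrist gauge [([315.4, 214.4], 0.65)]
scene dial [([265.5, 270.4], 0.58)]
scene grip [([262.2, 238.6], 0.84)]
scene gauge [([261.6, 264.0], 0.61)]
0 wrist dial [318.7 178.9] grip [318.7 230.5] griptop back [318.7 246.7]
0 scene dial [262.  268.1] grip [259.5 234.7] griptop back [259.1 227. ]
0.05 wrist dial [318.7 178.7] grip [318.8 225.7] griptop back [318.8 241. ]
0.05 scene dial [262.1 268.7] grip [259.4 236.2] griptop back [259.  228.6]
0.1 wrist dial [318.7 178.7] grip [318.8 220.9] griptop back [318.8 235.2]
0.1 scene dial [262.2 269.2] grip [259.4 237.7] griptop back [258.9 230.3]
0.15 wrist dial [318.7 178.7] grip [318.8 216.2] griptop back [318.8 229.3]
0.15 scene dial [262.3 269.7] grip [259.3 239.3] griptop back [258.8 232. ]
```

View pics/c11.png

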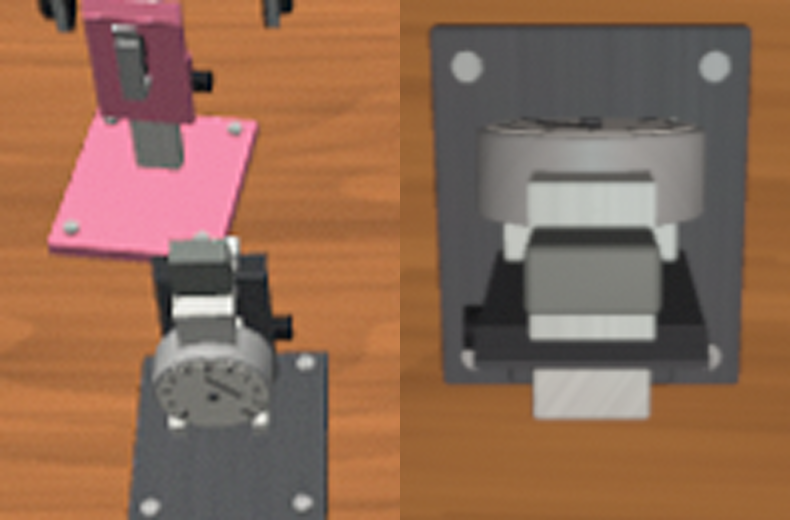

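Run:
```python
from h import *
print(ctrl.get_obs()['wrist_force']);print(ticket.hand_in())
```

```text
[-0.67130303 -0.31375251  0.09714488]
the job is handed in; nothing more can be done
None
```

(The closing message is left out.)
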